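# Pass the dice tray through the gap to the next dealer

## Task

Pass the dice to the next dealer: push the orange dice tray, with both dice staying in it, through the gap between the bamboo tile rack and the jade-green tile block, and on until the whole tray lies on the round red felt on the other side. Only push it, keeping it flat on the table all the way (never lift or tip it), and do not ram the rack or the tile block, though brushing them is fine. Leave the upturned glass, the teacup and the yellow chips where they are, and finish clear of everything.

Things in the scene. Friction and masses are not known exactly. Their poses are not given: they have to be found in the camera images.
- dice_tray: Orange plastic open dice tray, loose, 80 x 80 mm outside, 22 mm high, walls 4 mm, floor 4 mm thick, corners rounded to 6 mm radius; about 0.12 kg, slides on the table when pushed. Origin at the centre of its underside, x and y parallel to its sides, z up. It starts at either side of the gap, about 150 to 180 mm from the middle of the gap and up to 35 mm off its centre line, turned up to 0.3 rad against it.
- strip: Thin dark green non-slip strip flat on the table (360 x 50 mm, 1 mm, no obstacle) on which the rack and the tile block are stuck fast. Origin on the table at the middle of the gap. Its y axis is the centre line of the gap (the way through); its x axis runs across the gap, along the strip. The clear gap is 90 mm wide (x from -45 to +45 mm) and 36 mm long (y from -18 to +18 mm).
- rack: Small bamboo tile rack with three tiles in it, fixed, 130 mm (x, along the strip) x 36 mm (y) x 44 mm high. Origin at the centre of its underside, 110 mm from the middle of the gap, at either end of the strip.
- tile_block: Block of jade-green and ivory melamine game tiles, two layers of five, fixed, 130 mm (x, along the strip) x 36 mm (y) x 44 mm high. Origin at the centre of its underside, 110 mm from the middle of the gap, at the strip's other end.
- felt: Round red felt, 160 mm diameter, 1 mm thin and flat on the table, fixed and no obstacle to sliding. Origin at its centre. It lies on the other side of the gap from the tray, 150 to 180 mm from the middle of the gap and up to 35 mm off its centre line.
- die_a: White die, 14 mm cube, loose in the dice tray, 10 g. Origin at the centre of its underside at the start.
- die_b: White die, 14 mm cube, loose in the dice tray, 10 g. Origin at the centre of its underside at the start.
- tumbler: Clear glass tumbler standing mouth down, loose, 75 mm high, 72 mm diameter at the table. Origin at the centre of its underside. To be left alone.
- teacup: Blue ceramic teacup without handle, loose, 55 mm high, 72 mm diameter. Origin at the centre of its underside. To be left alone.
- chip_stack: Stack of six yellow plastic chips, one loose piece, 24 mm high, 38 mm diameter. Origin at the centre of its underside. To be left alone.
There are look-alikes about, which are no part of the job. What is meant by the dice_tray is not black, and is the smaller of those in its own colour.

How it is judged (in metres and radians):
On the way:
1. the tray is in the gap between the rack and the tile block, flat on the table (y of dice_tray in the frame of strip between -0.02 and 0.02 m and x of dice_tray in the frame of strip between -0.02 and 0.02 m and height (world z) of dice_tray below 0.006 m), for 0.05 s.
At the end, for the whole second after the job is handed in: The tray lies flat and at rest wholly on the round felt (its centre within 30 mm of the felt's centre), both dice are in it, and the glass, teacup and chips stand upright within 12 mm of where they were (horizontal distance between dice_tray and felt below 0.03 m and height (world z) of dice_tray below 0.005 m and angle between dice_tray's own z axis and vertical below 0.05 rad and linear speed of dice_tray below 0.01 m/s and x of die_a in the frame of dice_tray between -0.038 and 0.038 m and y of die_a in the frame of dice_tray between -0.038 and 0.038 m and height (world z) of each of die_a, die_b below 0.022 m and x of die_b in the frame of dice_tray between -0.038 and 0.038 m and y of die_b in the frame of dice_tray between -0.038 and 0.038 m and distance of each of tumbler, teacup, chip_stack from where it was at the start of the episode below 0.012 m and angle between each of tumbler, teacup, chip_stack's own z axis and vertical below 0.15 rad); the robot touches nothing.
It fails at once if the tray is lifted or tipped (underside centre over 8 mm up, or tilt over 0.15 rad) (height (world z) of dice_tray above 0.008 m or angle between dice_tray's own z axis and vertical above 0.15 rad).
It fails at once if the rack or the tile block is rammed (over 20 N) (contact force between any of rack, tile_block and anything else above 20 N).
It fails at once if a die leaves the tray (not (x of die_a in the frame of dice_tray between -0.038 and 0.038 m and y of die_a in the frame of dice_tray between -0.038 and 0.038 m and height (world z) of each of die_a, die_b below 0.022 m and x of die_b in the frame of dice_tray between -0.038 and 0.038 m and y of die_b in the frame of dice_tray between -0.038 and 0.038 m)).
It fails at once if the glass, the teacup or the chips are moved over 12 mm or tipped (not (distance of each of tumbler, teacup, chip_stack from where it was at the start of the episode below 0.012 m and angle between each of tumbler, teacup, chip_stack's own z axis and vertical below 0.15 rad)).
It also fails if it takes over 64 s, if anything falls off the work surface, if the arm or the gripper's body presses on something with over 40 N, if the wrist force passes 120 N, or if a joint passes its speed limit or range.

## Robot

A 7-joint arm with a two-finger parallel gripper is mounted at the origin on the work surface. World frame = base frame: x ahead of the robot, y to its left, z up, the work surface at z = 0. Lengths are in mm, angles in rad, forces in N, time in s.
With the tool pointing down it reaches from about 350 to 900 mm from the base axis. Payload 19.9 kg.
Tool frame: the origin (TCP) lies midway between the tips of the shut fingers; the grasp point (between the pads) lies manip.pinch_z behind it (manip.pinch_z is the distance from the TCP to the grasp point, in mm); z points along the fingers, y is the line along which they close (so a half turn about z gives the same grasp; the last joint's range is limited). The gripper opens to 94 mm and grips with 3 to 60 N. Pads are 16 mm wide; open, the fingers measure 119 mm over their backs; the gripper's body (75 mm by 177 mm) begins 78 mm behind the grasp point.
Start: joints at [1.101, 0.417, -0.01, 1.614, 0.005, 1.111, -0.053], TCP at [259.851, -568.395, 171.425] pointing down, gripper open.
Joint ranges: [-2.81, 2.81], [-0.39, 2.02], [-1.27, 1.25], [0.06, 2.57], [-1.19, 4.33], [0.19, 2], [-2.82, 2.82]. Speed limits (rad/s): [1.89, 1.89, 2.39, 2.39, 3.01, 3.01, 3.01].

## Interface

Orientations are given as a unit quaternion [x, y, z, w].
In Python, from plant import manip gives the robot as it stands.
- The arm moves only by the tool play_rows, never from a script. Its arguments are lists of equal length, an entry for each row: "dr": the turn, a rotation vector about the world's x, y, z in rad, a list of three; "translation": the shift along the world's x, y, z in cm, a list of three; "gripper": the closure, from -1 (fully open) to 1 (shut), so that 0 is half open. A call has 1 to 20 rows; each row shifts and turns the commanded pose from where the row before left it; what a row does not reach is not made up. A row lasts 1/8 s, in which the tool goes at most 62.5 mm and 10.7 degrees, less where a joint would pass 70% of its speed; a pose out of reach is approached as far as the arm can. A call is refused whole if a number of a shift passes 6.25 or a number of a turn 0.188, either way. A call with a gripper value outside its range is refused whole. The fingers move at their own pace and stop on an object; "grip_force" is the grip in N (left out, the last holds). Time passes only in rows, so rows that do not move let the fingers close. It gives the time, the measured TCP pose, the force, the opening and the grip force at its end, in the units of the state.
- manip.state(): the state, without advancing time (a new reading comes with each control period).
- manip.capture(name): name is "scene" or "top" or "wrist"; returns (picture, depth): 384x512x3 uint8, red, green, blue; 384x512 float32, mm along the optical axis (not along the pixel's ray), 0 where there is no reading.
- manip.camera_info(name): a dict with "K" (3x3 intrinsics, pixels), "dist_coeffs" ([k1, k2, p1, p2, k3] as OpenCV has them; the pictures are not rectified), "T" (4x4, takes a point from camera to world coordinates). Camera axes: x right, y up, looking along -z (the intrinsics and any distortion apply to the point x, -y, -z); pixel columns grow to the right and rows downward; lengths in mm; the calibration is good to about 2 mm. A picture is of the moment at which its call begins: read the wrist's pose just before it. camera_info takes no time and is no camera call; for the wrist camera it gives the pose at the moment of the call.
- manip.finish_job(): hands the job in; it is judged then, once.
Trained networks look in the newest picture that a camera, given by its name, has taken for a name from the list of things; names that differ only in an ending like _2 or _b are one class to them, and where a whole thing is asked for, a point or a joint stands for the part that bears it (a point fixed in the world has none). Each returns a list of dicts, best first, with "confidence" (0 to 1); they miss things now and then, are a little off and sometimes report something else, mostly with a low value. They report only what shows in the picture. A call takes as long as a camera call. They do not tell look-alikes from the thing itself.
- manip.find_in(camera, thing): "uv" ([column, row] in pixels, amid what is visible of it).
The state is a dict: "time": time; "joints": joint angles; "qd": joint speeds; "joint_efforts": joint torques, N m; "tcp_pos": TCP position; "tcp_rot": TCP orientation; "force": force on the tool from outside, world axes, zero at the start; "moment": the same for the moment, N m; "opening": finger opening in mm; "finger_force": force on a finger pad.
Only numpy, scipy, OpenCV 4.12 (cv2) and the standard library are available. Lean on these libraries where they do the work, as an engineer would, in place of code of your own. Each camera call takes 0.05 s, during which the arm holds its last target. There are 200 camera calls.

## Working session

There is one attempt and no reset: what is moved stays moved. The work goes in short steps, Python scripts to look and compute and a tool call to move; the robot and the scene stay as the last step left them, time stands still between calls to the robot, and variables do not carry over. Pictures are saved under pics/ and viewed, at most 11 in all, crops included, and the job is handed in when it is done.

Besides the shell and the picture viewer there is one more tool, called as a command line: name --argument value ..., lists and objects as JSON in quotes. play_rows: Moves the arm, as the interface text tells. Its arguments: {"type":"object","properties":{"dr":{"type":"array"},"translation":{"type":"array"},"gripper":{"type":"array"},"grip_force":{"type":"number"}},"required":["dr","translation","gripper"]}

```bash
mkdir -p pics; cat > h.py <<'E'
import numpy as np, cv2
from plant import manip
def px2w(cam,uv,z=None,depth=None):
    ci=manip.camera_info(cam);K=np.array(ci["K"],float);T=np.array(ci["T"],float);d=np.array(ci["dist_coeffs"],float)
    uv=np.array(uv,float).reshape(-1,1,2)
    n=cv2.undistortPoints(uv,K,d).reshape(-1,2)
    r=np.c_[n[:,0],-n[:,1],-np.ones(len(n))]@T[:3,:3].T
    o=T[:3,3]
    return o+r*((z-o[2])/r[:,2])[:,None]
def save(img,n): cv2.imwrite("pics/"+n,img[:,:,::-1])
E
python3 - <<'E'
from h import *
for c in ("top","scene"):
    im,d=manip.capture(c);save(im,c+"0.png");np.save(c+"0.npy",d)
    if c=="top":
        for t in "dice_tray strip rack tile_block felt die_a tumbler teacup chip_stack".split():
            zz=dict(dice_tray=22,rack=44,tile_block=44,felt=1,strip=1,die_a=18,tumbler=75,teacup=55,chip_stack=24)[t]
            for f in manip.find_in(c,t)[:4]: print(t,np.round(f["uv"]),round(f["confidence"],2),px2w(c,f["uv"],zz).round()[0])
print(manip.state(),manip.pinch_z)
E
```

```text
dice_tray [115. 178.] 0.9 [604. 288.  22.]
dice_tray [184. 294.] 0.74 [399. 158.  22.]
dice_tray [204. 203.] 0.69 [561. 127.  22.]
strip [287. 218.] 0.6 [538. -24.   1.]
strip [298. 156.] 0.6 [652. -43.   1.]
rack [301. 156.] 0.97 [647. -43.  44.]
rack [386. 231.] 0.74 [ 520. -194.   44.]
tile_block [298. 284.] 0.77 [425. -42.  44.]
felt [386. 233.] 0.73 [ 513. -210.    1.]
die_a [207. 211.] 0.4 [548. 121.  18.]
tumbler [368. 121.] 0.96 [ 706. -152.   75.]
teacup [219. 116.] 0.7 [711. 102.  55.]
chip_stack [302. 105.] 0.56 [743. -46.  24.]
{'time': 0.55, 'joints': array([ 1.10053009,  0.41741346, -0.01031626,  1.61362593,  0.00466127,
        1.11072351, -0.05300337]), 'qd': array([ 0.00073981, -0.00159064, -0.00018432,  0.00032311, -0.00019168,
        0.00145965,  0.00062572]), 'joint_efforts': array([-7.54153389e-04, -8.50604510e+01,  6.37711845e-01, -4.26122081e+01,
       -4.87912784e-02,  1.39503376e-02,  9.03055388e-05]), 'tcp_pos': array([ 259.8425187 , -568.37005308,  171.40568993]), 'tcp_rot': array([ 9.77108082e-01,  2.12743484e-01, -1.64978799e-05, -7.12666997e-05]), 'force': array([ 1.26014892, -0.0845766 ,  0.14556087]), 'moment': array([-0.03433189,  0.02663418,  0.0042495 ]), 'finger_force': 0.0, 'opening': 94.12627173459643} 18.8
```

View pics/top0.png

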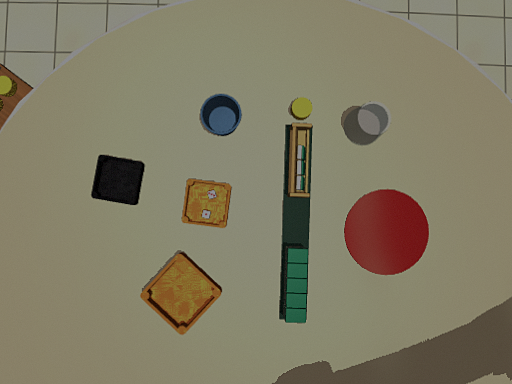

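View pics/scene0.png

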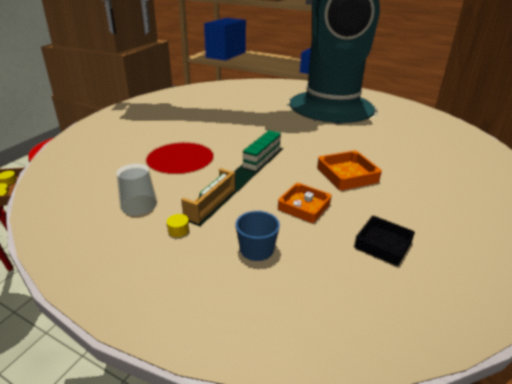

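The top view shows the tray with both dice at (207,203), the gap between the rack (300,160) and the tile block (297,285), and the felt at (386,232). The larger orange tray at (182,292) and the black one at (118,180) are the look-alikes. Next I'll measure the poses by colour.

```bash
cat >> h.py <<'E'
def seg(im,lo,hi,roi,z,cam="top"):
    x0,y0,x1,y1=roi;hsv=cv2.cvtColor(im,cv2.COLOR_RGB2HSV);m=cv2.inRange(hsv,np.array(lo),np.array(hi))
    k=np.zeros_like(m);k[y0:y1,x0:x1]=m[y0:y1,x0:x1]
    k=cv2.morphologyEx(k,cv2.MORPH_CLOSE,np.ones((3,3)))
    c=max(cv2.findContours(k,0,2)[0],key=cv2.contourArea).reshape(-1,2)
    w=px2w(cam,c,z)[:,:2].astype(np.float32)
    return w,cv2.minAreaRect(w)
E
python3 - <<'E'
from h import *
im=cv2.imread("pics/top0.png")[:,:,::-1].copy()
R=lambda r:[np.round(r[0],1),np.round(r[1],1),round(r[2],2)]
print("tray",R(seg(im,(5,120,60),(25,255,255),(170,165,245,240),22)[1]))
w,r=seg(im,(0,150,60),(4,255,255),(330,170,440,290),1);print("felt",R(r),cv2.minEnclosingCircle(w))
print("tiles",R(seg(im,(60,120,70),(90,255,255),(275,235,320,335),44)[1]))
print("rack",R(seg(im,(8,80,70),(28,255,255),(284,118,316,200),44)[1]))
hsv=cv2.cvtColor(im,cv2.COLOR_RGB2HSV)
for p in [(296,220),(296,265),(303,125),(207,180),(250,220)]: print(p,hsv[p[1],p[0]])
w,r=seg(im,(50,60,20),(95,255,90),(275,198,320,243),1);print("strip gap",R(r))
E
```

```text
tray [array([562.3, 123. ]), array([80.6, 80. ]), 83.46]
felt [array([ 515.5, -210.3]), array([156.4, 159.1]), 1.32] ((516.228759765625, -210.2161102294922), 79.75719451904297)
tiles [array([422.4, -38.5]), array([ 34.3, 126. ]), 89.34]
rack [array([641.6, -39.7]), array([ 37.4, 129.6]), 89.34]
(296, 220) [71 74 48]
(296, 265) [ 76 153 102]
(303, 125) [ 22 121 146]
(207, 180) [ 21  61 113]
(250, 220) [ 29  37 139]
strip gap [array([534.5, -41. ]), array([81.3, 48.2]), 1.08]
```

play_rows --dr '[[0,0,-0.0215],[0,0,-0.0215],[0,0,-0.0215],[0,0,-0.0215],[0,0,-0.0215],[0,0,-0.0215],[0,0,-0.0215],[0,0,-0.0215],[0,0,-0.0215],[0,0,-0.0215],[0,0,-0.0215],[0,0,-0.0215],[0,0,-0.0215],[0,0,-0.0215],[0,0,-0.0215],[0,0,-0.0215],[0,0,-0.0215],[0,0,-0.0215],[0,0,-0.0215],[0,0,-0.0215]]' --translation '[[1.9,3.45,0],[1.9,3.45,0],[1.9,3.45,0],[1.9,3.45,0],[1.9,3.45,0],[1.9,3.45,0],[1.9,3.45,0],[1.9,3.45,0],[1.9,3.45,0],[1.9,3.45,0],[1.9,3.45,0],[1.9,3.45,0],[1.9,3.45,0],[1.9,3.45,0],[1.9,3.45,0],[1.9,3.45,0],[1.9,3.45,0],[1.9,3.45,0],[1.9,3.45,0],[1.9,3.45,0]]' --gripper '[0.15,0.15,0.15,0.15,0.15,0.15,0.15,0.15,0.15,0.15,0.15,0.15,0.15,0.15,0.15,0.15,0.15,0.15,0.15,0.15]'

```text
time: 3.05
tcp_pos: [640.4, 122.7, 171.4]
tcp_rot: [1.0, -0.001, 0.0, 0.0]
force: [0.1, 0.3, 0.9]
opening: 40.0
finger_force: 0.0
```

```bash
python3 - <<'E'
from h import *
s=manip.state();print(s["tcp_pos"],s["tcp_rot"],s["opening"],s["force"])
im,d=manip.capture("wrist");save(im,"w1.png")
R=lambda r:[np.round(r[0],1),np.round(r[1],1),round(r[2],2)]
E
```

```text
[640.41276877 122.65856078 171.40697776] [ 9.99999432e-01 -1.06541628e-03  3.07534636e-06  1.23611260e-05] 39.95636719416496 [0.0614401  0.31408038 0.90690658]
```

View pics/w1.png

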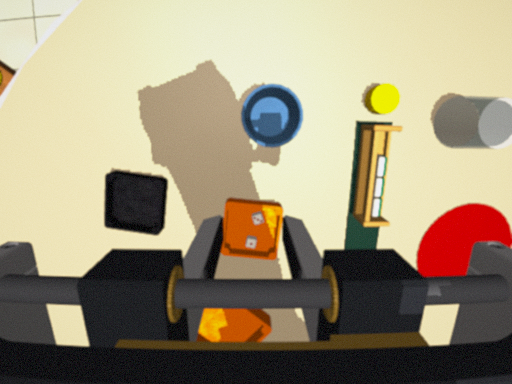

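The wrist view shows the tray ahead of the fingers at (252,228) and the teacup behind at (272,115), so I can descend between them. I'll first square and centre the tray by pushing it sideways (-x) with both fingers.

play_rows --dr '[[0,0,0],[0,0,0],[0,0,0],[0,0,0],[0,0,0],[0,0,0],[0,0,0],[0,0,0],[0,0,0]]' --translation '[[0,0,-2.5],[0,0,-2.5],[0,0,-2.5],[0,0,-2.5],[0,0,-2.5],[0,0,-2],[0,0,-1.2],[0,0,-0.6],[0,0,0]]' --gripper '[0.15,0.15,0.15,0.15,0.15,0.15,0.15,0.15,0.15]'

```text
time: 4.22
tcp_pos: [639.9, 121.6, 8.5]
tcp_rot: [1.0, -0.001, 0.0, -0.0]
force: [-0.0, 0.7, -0.2]
opening: 40.1
finger_force: 0.0
```

play_rows --dr '[[0,0,0],[0,0,0],[0,0,0],[0,0,0],[0,0,0],[0,0,0],[0,0,0],[0,0,0],[0,0,0],[0,0,0],[0,0,0],[0,0,0],[0,0,0],[0,0,0],[0,0,0],[0,0,0]]' --translation '[[-0.6,0,0],[-0.6,0,0],[-0.5,0,0],[-0.4,0,0],[-0.4,0,0],[-0.4,0,0],[-0.4,0,0],[-0.4,0,0],[-0.4,0,0],[-0.4,0,0],[-0.4,0,0],[-0.3,0,0],[-0.3,0,0],[-0.2,0,0],[0,0,0],[0,0,0]]' --gripper '[0.15,0.15,0.15,0.15,0.15,0.15,0.15,0.15,0.15,0.15,0.15,0.15,0.15,0.15,0.15,0.15]'

```text
time: 6.22
tcp_pos: [583.0, 121.6, 8.5]
tcp_rot: [1.0, -0.001, 0.0, -0.0]
force: [0.1, 0.3, 0.0]
opening: 40.0
finger_force: 0.0
```

```bash
python3 - <<'E'
from h import *
im,d=manip.capture("top");save(im,"t2.png")
im,d=manip.capture("scene");save(im,"s2.png")
E
python3 -c "
import cv2,numpy as np
a=cv2.imread('pics/t2.png')[80:340,130:390];b=cv2.imread('pics/s2.png')[100:300,120:460]
cv2.imwrite('pics/c2.png',np.hstack([cv2.resize(a,(400,400)),cv2.resize(b,(400,400))]))"
```

```text
(no output)
```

View pics/c2.png

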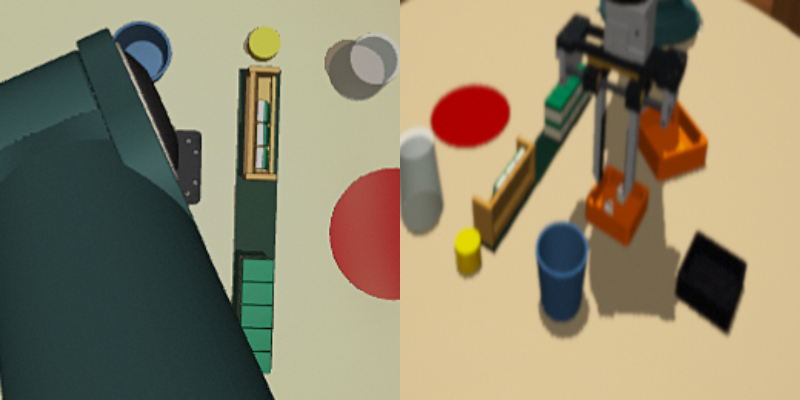

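```bash
python3 -c "
import cv2
b=cv2.imread('pics/s2.png')[130:240,240:350]
cv2.imwrite('pics/c3.png',cv2.resize(b,(600,600),interpolation=cv2.INTER_CUBIC))"
```

```text
(no output)
```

View pics/c3.png

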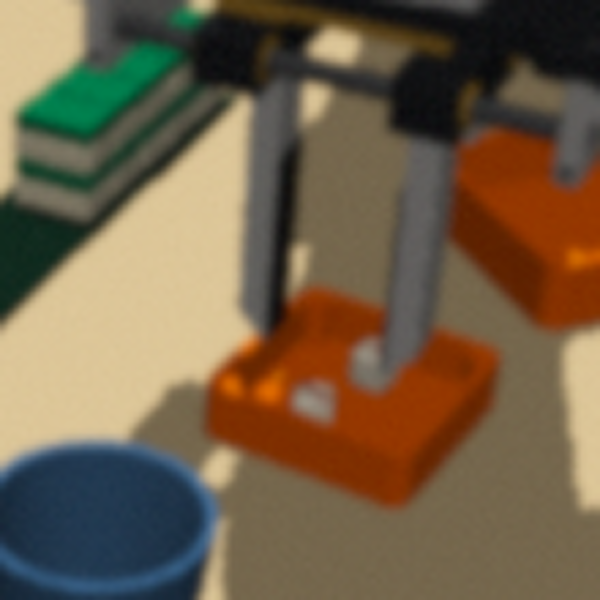

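```bash
cat >> h.py <<'E'
def w2px(cam,P):
    ci=manip.camera_info(cam);T=np.linalg.inv(np.array(ci["T"],float));P=np.atleast_2d(np.array(P,float))
    c=P@T[:3,:3].T+T[:3,3];c=c*[1,-1,-1]
    return cv2.projectPoints(c,np.zeros(3),np.zeros(3),np.array(ci["K"],float),np.array(ci["dist_coeffs"],float))[0].reshape(-1,2)
E
python3 - <<'E'
from h import *
print(manip.camera_info("scene")["T"][:3,3])
s=manip.state();print(s["tcp_pos"],s["force"])
f=lambda P:((w2px("scene",P)-[240,130])*600/110).round()
print("tips",f([[583,89,8],[583,101,8],[583,142,8],[583,154,8]]))
print("tray rim orig",f([[522,83,22],[522,163,22],[602,83,22],[602,163,22]]))
print("teacup rim",f([[711,102,55]]))
im=cv2.imread("pics/s2.png")[:,:,::-1].copy()
h=cv2.cvtColor(im,cv2.COLOR_RGB2HSV);m=cv2.inRange(h,np.array((5,150,60)),np.array((25,255,255)))
n,l,st,ce=cv2.connectedComponentsWithStats(m);
for i in range(1,n):
    if st[i][4]>150: print(st[i])
im0=cv2.imread("pics/scene0.png")[:,:,::-1]
m=cv2.inRange(cv2.cvtColor(im0,cv2.COLOR_RGB2HSV),np.array((5,150,60)),np.array((25,255,255)))
n,l,st,ce=cv2.connectedComponentsWithStats(m);
for i in range(1,n):
    if st[i][4]>150: print(0,st[i])
E
```

```text
[1137.09687937  307.7228851   425.40509893]
[582.95500403 121.61290678   8.42403802] [ 0.46996026  0.06156961 -0.46022681]
tips [[235. 400.]
 [266. 409.]
 [375. 442.]
 [408. 452.]]
tray rim orig [[289. 283.]
 [493. 340.]
 [200. 390.]
 [418. 456.]]
teacup rim [[109. 502.]]
[   43     0   242   130 14680]
[  362     0   150   148 14894]
[ 322  151   60   40 1607]
[  0 169  21  38 292]
[ 182  169   53   55 1106]
[ 278  182   54   41 1269]
[167 222  22  16 195]
[479 363  33  21 340]
0 [   43     0   269   130 15630]
0 [ 362    0  139  128 9954]
0 [488  86  24  62 667]
0 [ 318  150   64   41 1793]
0 [  0 169  21  38 274]
0 [ 167  169   68   69 1255]
0 [ 278  183   53   40 1293]
0 [480 363  32  21 332]
```

```bash
python3 - <<'E'
from h import *
im,d=manip.capture("scene")
ci=manip.camera_info("scene");T=np.array(ci["T"])
for cu,cv in [(262,300),(258,318),(262,326),(270,335),(410,340),(405,355),(398,368),(395,378),(375,368)]:
    u=240+cu*110/600;v=130+cv*110/600
    z=d[int(round(v)),int(round(u))]
    n=cv2.undistortPoints(np.array([[[u,v]]]),ci["K"],np.array(ci["dist_coeffs"])).reshape(2)
    p=T[:3,:3]@(np.array([n[0],-n[1],-1])*z)+T[:3,3]
    print((cu,cv),z,p.round(1))
E
```

```text
(262, 300) 688.53546 [591.1  99.2  57.7]
(258, 318) 690.7851 [592.9  98.9  51.4]
(262, 326) 693.1618 [591.7 100.1  47.9]
(270, 335) 742.32135 [553.2  88.9  18.4]
(410, 340) 669.9884 [590.1 151.7  57.9]
(405, 355) 671.1044 [592.4 151.3  53.1]
(398, 368) 751.109 [530.9 131.7   4.6]
(395, 378) 741.08984 [541.2 134.    7.2]
(375, 368) 730.0692 [551.6 129.2  16.2]
```

The fingers passed above the tray without touching it. When part-open, their tips sit about 37 mm above the nominal TCP. I'll back off and measure the tip height at a smaller opening.

play_rows --dr '[[0,0,0],[0,0,0],[0,0,0],[0,0,0],[0,0,0],[0,0,0]]' --translation '[[0,0,2],[2,0,0],[2,0,0],[1.8,0,0],[0,0,0],[0,0,0]]' --gripper '[0.15,0.15,0.15,0.5,0.5,0.5]'

```text
time: 7.12
tcp_pos: [640.4, 121.7, 29.0]
tcp_rot: [1.0, -0.001, 0.0, -0.0]
force: [-0.8, -0.3, -0.1]
opening: 23.6
finger_force: 0.0
```

```bash
cat >> h.py <<'E'
def cloud(cam):
    im,d=manip.capture(cam);ci=manip.camera_info(cam);T=np.array(ci["T"])
    v,u=np.nonzero(d>0);z=d[v,u].astype(float)
    n=cv2.undistortPoints(np.c_[u,v].astype(float).reshape(-1,1,2),ci["K"],np.array(ci["dist_coeffs"])).reshape(-1,2)
    return im,(np.c_[n[:,0]*z,-n[:,1]*z,-z])@T[:3,:3].T+T[:3,3]
E
cat > tip.py <<'E'
from h import *
s=manip.state();t=s["tcp_pos"];print(t.round(1),s["opening"])
im,P=cloud("scene")
Q=P-t
k=(abs(Q[:,0])<45)&(abs(Q[:,1])<140)&(Q[:,2]<150)&(P[:,2]>25);Q=Q[k]
for a in range(-120,120,8):
    q=Q[(Q[:,1]>=a)&(Q[:,1]<a+8)]
    if len(q)>1: i=q[:,2].argmin();print(a,len(q),"min z rel",q[i].round(0))
E
python3 tip.py
```

```text
[640.4 121.7  29. ] 23.59430603028539
-80 139 min z rel [ 17. -73. 134.]
-72 30 min z rel [-30. -72. 135.]
-64 15 min z rel [ 25. -60. 144.]
-56 19 min z rel [ 26. -52. 144.]
-48 17 min z rel [ 26. -46. 144.]
-40 21 min z rel [ 45. -34.  26.]
-32 45 min z rel [-40. -29.  -4.]
-24 249 min z rel [ 44. -23.  15.]
-16 408 min z rel [ 45. -14.  21.]
-8 22 min z rel [-37.  -1.  -4.]
0 18 min z rel [ 26.   3. 144.]
8 110 min z rel [ 6. 12. 36.]
16 278 min z rel [10. 17. 38.]
24 162 min z rel [-6. 24. 45.]
32 86 min z rel [-33.  36.  -4.]
40 22 min z rel [-22.  41. 143.]
48 19 min z rel [ 25.  55. 144.]
56 20 min z rel [ 26.  63. 145.]
64 20 min z rel [ 26.  70. 145.]
72 61 min z rel [-25.  80. 132.]
80 55 min z rel [ 31.  81. 134.]
```

play_rows --dr '[[0,0,0],[0,0,0],[0,0,0],[0,0,0],[0,0,0],[0,0,0],[0,0,0]]' --translation '[[0,0,-1],[0,0,-1],[0,0,-1],[0,0,-0.8],[0,0,-0.8],[0,0,-0.7],[0,0,0]]' --gripper '[0.15,0.15,0.15,0.15,0.15,0.15,0.15]'

```text
time: 8.05
tcp_pos: [640.5, 121.6, -25.2]
tcp_rot: [1.0, -0.001, -0.0, 0.0]
force: [-0.5, 0.2, -0.4]
opening: 39.7
finger_force: 0.0
```

```bash
sed 's/P\[:,2\]>25/(P[:,2]>3.5)\&(abs(Q[:,0])<16)/;s/<45/<17/' tip.py > tip2.py; python3 tip2.py | awk 'NR==1||($1>-50&&$1<50)'; python3 -c "
from h import *
im,d=manip.capture('scene');save(im[120:260,220:360],'x.png')
im=cv2.resize(im[130:240,240:350],(500,500),interpolation=cv2.INTER_CUBIC);save(im,'c4.png');print(manip.state()['force'])"
```

```text
[640.5 121.6 -25.2] 39.65495674946683
-40 2 min z rel [  7. -32.  89.]
-32 142 min z rel [  8. -24.  54.]
-24 274 min z rel [ -6. -20.  37.]
-8 2 min z rel [-13.  -3.  29.]
8 2 min z rel [13.  8. 29.]
16 75 min z rel [ 9. 23. 36.]
24 182 min z rel [ 9. 25. 39.]
32 123 min z rel [ 9. 39. 29.]
40 37 min z rel [  5.  43. 129.]
[ 0.4476304   0.43898228 -0.33400175]
```

View pics/c4.png

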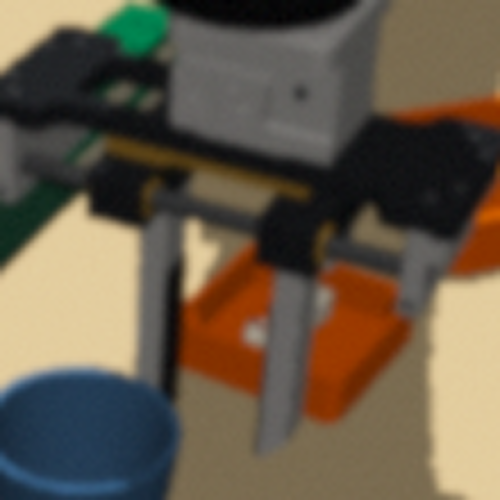

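Here the fingertips are close to the table, about 11 mm up, between the cup (90,420) and the tray (300,330). I'll go 3 mm lower and push.

play_rows --dr '[[0,0,0],[0,0,0],[0,0,0],[0,0,0],[0,0,0],[0,0,0],[0,0,0],[0,0,0],[0,0,0],[0,0,0],[0,0,0],[0,0,0],[0,0,0],[0,0,0],[0,0,0],[0,0,0],[0,0,0],[0,0,0],[0,0,0]]' --translation '[[0,0,-0.3],[-0.6,0,0],[-0.6,0,0],[-0.6,0,0],[-0.4,0,0],[-0.4,0,0],[-0.4,0,0],[-0.4,0,0],[-0.4,0,0],[-0.4,0,0],[-0.4,0,0],[-0.4,0,0],[-0.3,0,0],[-0.3,0,0],[-0.2,0,0],[-0.1,0,0],[-0.1,0,0],[0,0,0],[0,0,0]]' --gripper '[0.15,0.15,0.15,0.15,0.15,0.15,0.15,0.15,0.15,0.15,0.15,0.15,0.15,0.15,0.15,0.15,0.15,0.15,0.15]'

```text
time: 10.52
tcp_pos: [580.8, 121.6, -27.6]
tcp_rot: [1.0, -0.001, -0.0, -0.0]
force: [0.8, 1.4, 0.2]
opening: 40.0
finger_force: 0.1
```

play_rows --dr '[[0,0,0],[0,0,0],[0,0,0],[0,0,0],[0,0,0.15],[0,0,0.15],[0,0,0.15],[0,0,0.15],[0,0,0.15],[0,0,0.15],[0,0,0.15],[0,0,0.15],[0,0,0.15],[0,0,0.15],[0,0,0.07],[0,0,0],[0,0,0],[0,0,0]]' --translation '[[1,0,0],[1,0,0],[0,0,4],[0,0,5],[0,0,5],[-0.5,1,0],[-0.5,1,0],[-0.5,1,0],[-0.5,1,0],[-0.5,1,0],[-0.5,1,0],[-0.5,1,0],[-0.5,1,0],[-0.5,1,0],[-0.5,1,0],[-1,2,0],[-0.8,1,0],[0,0,0]]' --gripper '[0.15,0.15,0.15,0.15,0.15,0.15,0.15,0.15,0.15,0.15,0.15,0.15,0.15,0.15,0.15,0.15,0.15,0.15]'

```text
time: 12.78
tcp_pos: [532.6, 252.1, 112.5]
tcp_rot: [0.707, 0.707, -0.0, -0.0]
force: [-0.6, -0.1, 0.5]
opening: 39.9
finger_force: 0.0
```

```bash
python3 - <<'E'
from h import *
s=manip.state();print(s["tcp_pos"],s["tcp_rot"],s["opening"],s["force"])
im,d=manip.capture("top");save(im,"t5.png")
im2,d=manip.capture("wrist");save(im2,"w5.png")
im3,d=manip.capture("scene");save(im3,"s5.png")
v=np.hstack([cv2.resize(im,(400,300)),cv2.resize(im2,(400,300))]);save(np.vstack([v,np.hstack([cv2.resize(im3[100:300,150:420],(400,296)),np.zeros((296,400,3),np.uint8)])]),"c5.png")
E
```

```text
[532.63964588 252.14130932 112.51691675] [ 7.07411847e-01  7.06801581e-01 -2.44566155e-05 -5.34571161e-05] 39.88574628420333 [-0.59078214 -0.07930952  0.51180311]
```

View pics/c5.png

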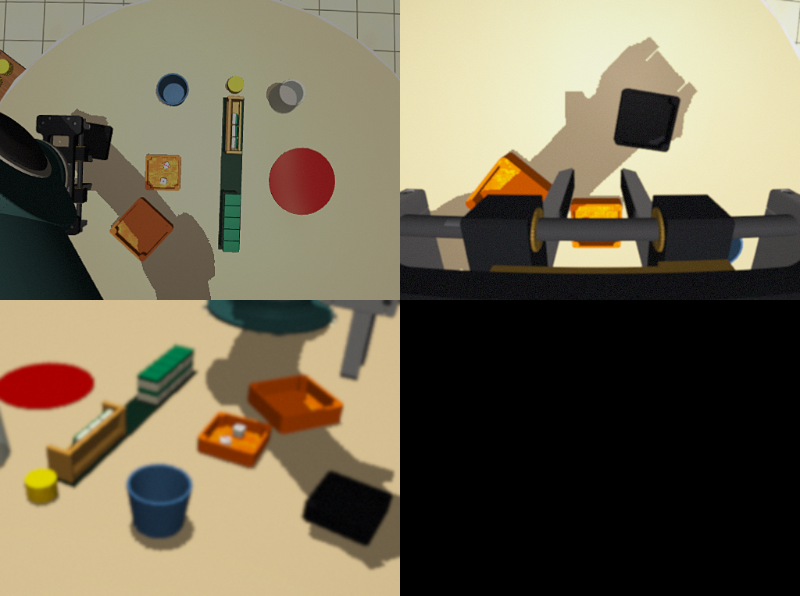

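The top-left panel shows the tray squared at (163,172), with both dice in it. The big tray and black tray are close on either side, so I'll come down at y≈190. First I'll re-measure the tray.

```bash
python3 - <<'E'
from h import *
im=cv2.imread("pics/t5.png")[:,:,::-1].copy()
R=lambda r:[np.round(r[0],1),np.round(r[1],1),round(r[2],2)]
w,r=seg(im,(5,120,60),(25,255,255),(180,190,236,250),22);print("tray",R(r),w.min(0),w.max(0))
w,r=seg(im,(5,120,60),(25,255,255),(130,240,225,335),22);print("big",R(r),w.min(0),w.max(0))
# strip frame: edges of rack/tiles
for n,a in dict(tiles=((60,120,70),(90,255,255),(275,235,320,335),44),rack=((8,80,70),(28,255,255),(284,118,316,200),44)).items():
    w,r=seg(im,*a);print(n,R(r),w.min(0),w.max(0))
E
```

```text
tray [array([530.7, 118.5]), array([80.4, 80.4]), 1.18] [489.9195    78.882324] [570.6739  158.95856]
big [array([400.8, 163.8]), array([107. , 111.6]), 48.24] [327.446  93.359] [473.5092 237.3395]
tiles [array([422.9, -38.3]), array([ 34.9, 126.9]), 89.51] [359.60336 -56.18806] [486.45273  -20.728338]
rack [array([641.6, -39.6]), array([ 37.7, 129.6]), 89.34] [576.9893  -59.11951] [706.18115  -20.324059]
```

play_rows --dr '[[0,0,0],[0,0,0],[0,0,0],[0,0,0],[0,0,0],[0,0,0],[0,0,0],[0,0,0],[0,0,0],[0,0,0],[0,0,0]]' --translation '[[-0.1,-2,0],[0,-2,0],[0,-2.2,0],[0,0,0],[0,0,-2.5],[0,0,-2.5],[0,0,-2.5],[0,0,-2.5],[0,0,-2.5],[0,0,-1.5],[0,0,0]]' --gripper '[0.15,0.15,0.15,0.15,0.15,0.15,0.15,0.15,0.15,0.15,0.15]'

```text
time: 14.3
tcp_pos: [531.4, 189.7, -28.1]
tcp_rot: [0.708, 0.706, -0.001, -0.0]
force: [0.6, 0.1, 0.7]
opening: 39.9
finger_force: 0.0
```

play_rows --dr '[[0,0,0],[0,0,0],[0,0,0],[0,0,0],[0,0,0],[0,0,0],[0,0,0],[0,0,0],[0,0,0],[0,0,0],[0,0,0],[0,0,0],[0,0,0],[0,0,0],[0,0,0],[0,0,0],[0,0,0],[0,0,0],[0,0,0],[0,0,0]]' --translation '[[0,-0.6,0],[0,-0.6,0],[0,-0.5,0],[0,-0.4,0],[0,-0.4,0],[0,-0.4,0],[0,-0.4,0],[0,-0.4,0],[0,-0.4,0],[0,-0.4,0],[0,-0.4,0],[0,-0.4,0],[0,-0.4,0],[0,-0.4,0],[0,-0.4,0],[0,-0.4,0],[0,-0.4,0],[0,-0.3,0],[0,-0.2,0],[0,0,0]]' --gripper '[0.15,0.15,0.15,0.15,0.15,0.15,0.15,0.15,0.15,0.15,0.15,0.15,0.15,0.15,0.15,0.15,0.15,0.15,0.15,0.15]'

```text
time: 16.8
tcp_pos: [531.8, 111.3, -27.6]
tcp_rot: [0.708, 0.706, -0.0, 0.0]
force: [0.8, 0.0, -0.3]
opening: 40.1
finger_force: 0.0
```

```bash
cat > look.py <<'E'
from h import *
import sys
im,d=manip.capture("top");save(im,sys.argv[1]+"_t.png")
im3,d=manip.capture("scene");save(im3,sys.argv[1]+"_s.png")
save(np.hstack([cv2.resize(im[90:330,150:430],(400,343)),cv2.resize(im3[100:275,120:324],(400,343))]),sys.argv[1]+".png")
x0,y0,x1,y1=map(int,sys.argv[2:6])
try:
    w,r=seg(im,(5,120,60),(25,255,255),(x0,y0,x1,y1),22);print(r,w.min(0),w.max(0))
except ValueError: print("no")
E
python3 look.py p6 180 190 284 250
```

```text
((538.4949951171875, 26.90758514404297), (76.06861877441406, 28.51194953918457), 21.23194694519043) [499.59683   20.888332] [569.3365    53.969807]
```

View pics/p6.png

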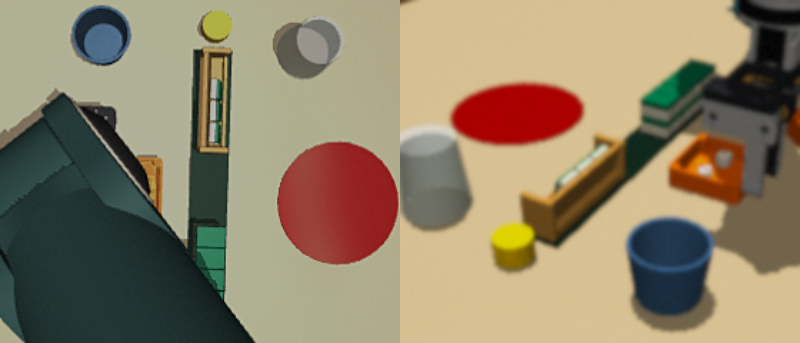

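The tray is square to the gap at (155,185) left panel and its front edge is about 40 mm short of it. It sits about 2 mm toward the tile block, so I'll drift +x by 2 mm on the way in.

play_rows --dr '[[0,0,0],[0,0,0],[0,0,0],[0,0,0],[0,0,0],[0,0,0],[0,0,0],[0,0,0],[0,0,0],[0,0,0],[0,0,0],[0,0,0]]' --translation '[[0,-0.3,0],[0.02,-0.3,0],[0.03,-0.3,0],[0.03,-0.3,0],[0.03,-0.3,0],[0.03,-0.3,0],[0.03,-0.3,0],[0.03,-0.3,0],[0,-0.3,0],[0,-0.3,0],[0,-0.2,0],[0,0,0]]' --gripper '[0.15,0.15,0.15,0.15,0.15,0.15,0.15,0.15,0.15,0.15,0.15,0.15]'

```text
time: 18.4
tcp_pos: [533.8, 79.3, -27.6]
tcp_rot: [0.708, 0.706, -0.0, 0.0]
force: [-1.1, -0.2, 0.3]
opening: 40.0
finger_force: 0.0
```

```bash
python3 look.py p7 180 190 300 248; python3 -c "
from h import *
a=cv2.imread('pics/p7_t.png')[180:270,240:330];b=cv2.imread('pics/p7_s.png')[150:230,200:300]
cv2.imwrite('pics/p7.png',np.hstack([cv2.resize(a,(400,400),interpolation=2),cv2.resize(b,(400,400),interpolation=2)]))"
```

```text
((583.29833984375, -32.979705810546875), (10.807157516479492, 19.867595672607422), 1.273938536643982) [577.75507 -42.99824] [588.8814   -22.944466]
```

View pics/p7.png

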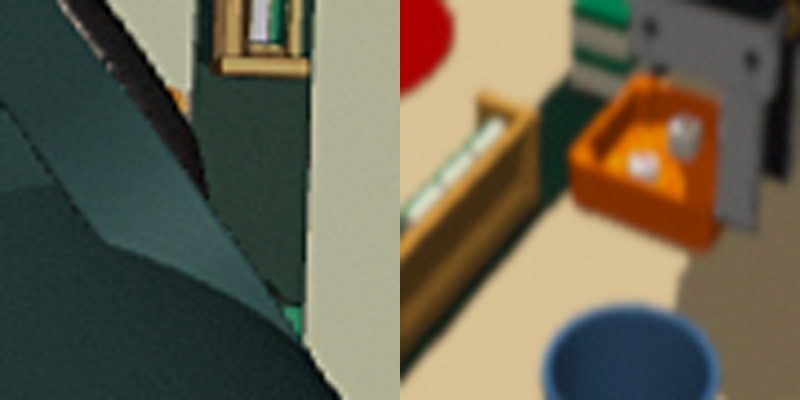

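```bash
cat > edge.py <<'E'
from h import *
im,P=cloud("scene")
t=manip.state()["tcp_pos"];cy=t[1]-48.5
for y in np.arange(cy-35,cy+40,10):
    k=(abs(P[:,1]-y)<5)&(P[:,2]>8)&(P[:,2]<18)&(P[:,0]>540)&(P[:,0]<600)
    if k.sum()>2: print("y",round(y),k.sum(),"x face",np.median(P[k,0]).round(1),np.percentile(P[k,0],90).round(1))
k=(abs(P[:,1]+39)<12)&(P[:,2]>25)&(P[:,2]<40)&(P[:,0]>560)&(P[:,0]<600);print("rack end",np.percentile(P[k,0],5) if k.any() else None)
k=(abs(P[:,1]+39)<12)&(P[:,2]>10)&(P[:,2]<40)&(P[:,0]>470)&(P[:,0]<500);print("tile end",np.median(P[k,0]) if k.any() else None)
E
python3 edge.py
```

```text
y -4 20 x face 570.6 573.7
y 6 17 x face 571.9 572.8
y 16 20 x face 572.2 573.3
y 26 30 x face 571.2 572.7
y 36 18 x face 572.0 573.2
y 46 19 x face 572.4 573.3
y 56 20 x face 572.1 572.8
y 66 22 x face 570.4 572.1
rack end 582.8776363580427
tile end 486.42691844169417
```

play_rows --dr '[[0,0,0],[0,0,0],[0,0,0],[0,0,0],[0,0,0],[0,0,0],[0,0,0],[0,0,0],[0,0,0],[0,0,0],[0,0,0],[0,0,0],[0,0,0],[0,0,0],[0,0,0]]' --translation '[[0,-0.3,0],[0,-0.3,0],[0,-0.3,0],[0,-0.3,0],[0,-0.3,0],[0,-0.3,0],[0,-0.3,0],[0,-0.3,0],[0,-0.3,0],[0,-0.3,0],[0,-0.3,0],[0,-0.3,0],[0,-0.3,0],[0,-0.2,0],[0,0,0]]' --gripper '[0.15,0.15,0.15,0.15,0.15,0.15,0.15,0.15,0.15,0.15,0.15,0.15,0.15,0.15,0.15]'

```text
time: 20.42
tcp_pos: [533.8, 38.3, -27.6]
tcp_rot: [0.708, 0.706, -0.0, 0.0]
force: [-0.1, -0.3, 0.9]
opening: 40.1
finger_force: 0.0
```

```bash
python3 edge.py
```

```text
y -35 16 x face 589.2 597.7
y -25 50 x face 583.8 596.4
y -15 23 x face 571.7 573.4
y -5 17 x face 572.4 573.2
y 5 16 x face 571.9 573.4
y 15 18 x face 572.1 573.1
y 25 24 x face 571.2 572.6
rack end 581.749024077508
tile end 494.81737209772876
```

Straight and centred with no contact force, so I'll carry on through the gap.

play_rows --dr '[[0,0,0],[0,0,0],[0,0,0],[0,0,0],[0,0,0],[0,0,0],[0,0,0],[0,0,0],[0,0,0],[0,0,0],[0,0,0],[0,0,0],[0,0,0],[0,0,0],[0,0,0],[0,0,0],[0,0,0],[0,0,0],[0,0,0],[0,0,0]]' --translation '[[0,-0.3,0],[0,-0.4,0],[0,-0.4,0],[0,-0.4,0],[0,-0.4,0],[0,-0.4,0],[0,-0.4,0],[0,-0.4,0],[0,-0.4,0],[0,-0.4,0],[0,-0.4,0],[0,-0.4,0],[0,-0.4,0],[0,-0.4,0],[0,-0.4,0],[0,-0.4,0],[0,-0.4,0],[0,-0.3,0],[0,-0.2,0],[0,0,0]]' --gripper '[0.15,0.15,0.15,0.15,0.15,0.15,0.15,0.15,0.15,0.15,0.15,0.15,0.15,0.15,0.15,0.15,0.15,0.15,0.15,0.15]'

```text
time: 22.98
tcp_pos: [533.8, -33.6, -27.6]
tcp_rot: [0.708, 0.706, -0.0, -0.0]
force: [0.3, -0.4, -0.6]
opening: 40.0
finger_force: 0.0
```

```bash
python3 look.py p8 285 190 400 270; python3 edge.py
```

```text
((591.2664184570312, -224.5755157470703), (1.8520220518112183, 0.0), 91.31809997558594) [ 591.2451  -225.50128] [ 591.2877  -223.64975]
y -117 22 x face 550.3 572.8
y -107 16 x face 572.6 573.4
y -97 14 x face 572.1 573.2
y -87 24 x face 571.1 572.4
y -77 17 x face 572.1 573.2
y -67 4 x face 572.7 573.1
rack end 563.9261104888254
tile end 486.49107757848947
```

View pics/p8.png

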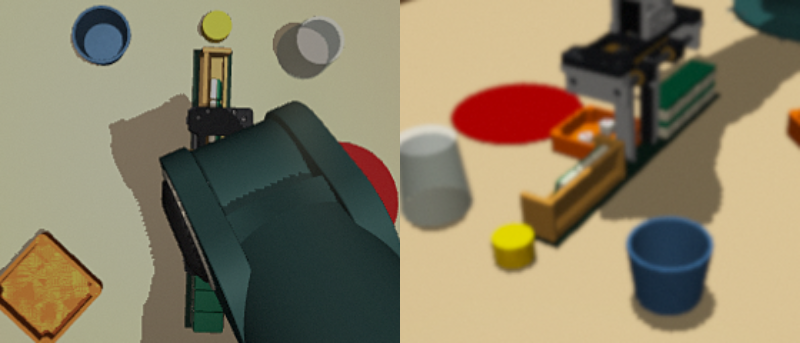

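The tray is past the gap (right panel ~(590,130)), dice inside. Now I'll push it to the felt, drifting -x by about 14 mm once the fingers have cleared the gap.

play_rows --dr '[[0,0,0],[0,0,0],[0,0,0],[0,0,0],[0,0,0],[0,0,0],[0,0,0],[0,0,0],[0,0,0],[0,0,0],[0,0,0],[0,0,0],[0,0,0],[0,0,0],[0,0,0],[0,0,0],[0,0,0]]' --translation '[[0,-0.3,0],[0,-0.4,0],[0,-0.4,0],[0,-0.4,0],[0,-0.4,0],[0,-0.4,0],[0,-0.4,0],[0,-0.4,0],[0,-0.4,0],[-0.06,-0.4,0],[-0.06,-0.4,0],[-0.06,-0.4,0],[-0.06,-0.4,0],[-0.06,-0.4,0],[-0.06,-0.4,0],[-0.06,-0.4,0],[-0.06,-0.4,0]]' --gripper '[0.15,0.15,0.15,0.15,0.15,0.15,0.15,0.15,0.15,0.15,0.15,0.15,0.15,0.15,0.15,0.15,0.15]'

```text
time: 25.25
tcp_pos: [529.0, -100.7, -27.6]
tcp_rot: [0.708, 0.706, -0.0, 0.0]
force: [0.2, 0.8, -0.1]
opening: 39.8
finger_force: 0.5
```

play_rows --dr '[[0,0,0],[0,0,0],[0,0,0],[0,0,0],[0,0,0],[0,0,0],[0,0,0],[0,0,0],[0,0,0],[0,0,0],[0,0,0],[0,0,0],[0,0,0],[0,0,0],[0,0,0],[0,0,0],[0,0,0]]' --translation '[[-0.06,-0.4,0],[-0.06,-0.4,0],[-0.06,-0.4,0],[-0.06,-0.4,0],[-0.06,-0.4,0],[-0.06,-0.4,0],[-0.06,-0.4,0],[-0.06,-0.4,0],[-0.06,-0.4,0],[-0.06,-0.4,0],[-0.06,-0.4,0],[-0.06,-0.4,0],[-0.06,-0.4,0],[-0.06,-0.4,0],[0,-0.3,0],[0,-0.2,0],[0,0,0]]' --gripper '[0.15,0.15,0.15,0.15,0.15,0.15,0.15,0.15,0.15,0.15,0.15,0.15,0.15,0.15,0.15,0.15,0.15]'

```text
time: 27.38
tcp_pos: [520.6, -161.6, -27.6]
tcp_rot: [0.708, 0.706, -0.0, -0.0]
force: [0.0, -0.6, -0.0]
opening: 40.1
finger_force: 0.0
```

```bash
sed -i 's/P\[:,0\]>540/P[:,0]>530/' edge.py; python3 edge.py
```

```text
y -245 25 x face 542.2 560.2
y -235 12 x face 559.6 560.2
y -225 12 x face 560.0 560.8
y -215 32 x face 544.2 560.8
y -205 12 x face 559.2 560.5
y -195 14 x face 558.5 559.5
y -185 13 x face 558.2 559.1
y -175 23 x face 555.7 558.7
rack end 583.1258069674216
tile end 486.60995662673344
```

play_rows --dr '[[0,0,0],[0,0,0],[0,0,0],[0,0,0],[0,0,0],[0,0,0],[0,0,0],[0,0,0],[0,0,0],[0,0,0],[0,0,0],[0,0,0],[0,0,0],[0,0,0],[0,0,0],[0,0,0],[0,0,0],[0,0,0],[0,0,0]]' --translation '[[0,0.5,0],[0,1,0],[0,1,0],[0,0,3],[0,0,4],[0,0,4],[0,0,4],[0,3,0],[0,4,0],[0,4,0],[0,4,0],[0,4,0],[0,4,0],[0,4,0],[0,4,0],[0,3,0],[0,2,0],[0,0,0],[0,0,0]]' --gripper '[0.15,0.15,0.15,0.15,0.15,0.15,0.15,0.15,0.15,0.15,0.15,0.15,0.15,0.15,0.15,0.15,0.15,0.15,0.15]'

```text
time: 29.8
tcp_pos: [520.5, 223.1, 122.3]
tcp_rot: [0.708, 0.706, -0.0, 0.0]
force: [0.5, -0.2, 1.0]
opening: 39.5
finger_force: 0.0
```

```bash
python3 look.py p9 330 170 440 290
```

```text
((519.2042236328125, -208.0725860595703), (90.5899887084961, 82.50211334228516), 89.22039031982422) [ 478.21655 -253.8162 ] [ 560.9937  -163.31586]
```

View pics/p9.png

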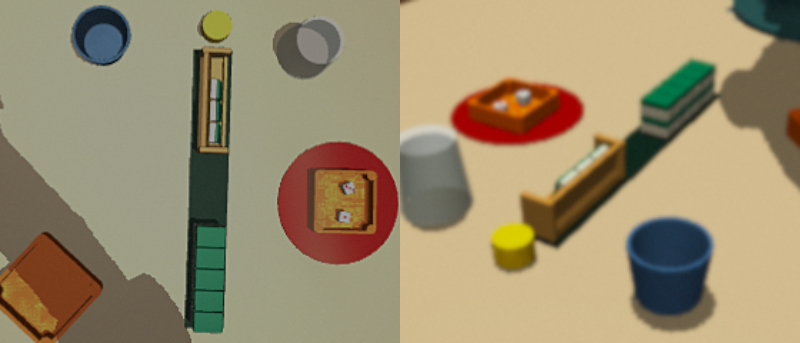

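The tray lies wholly on the felt at (343,201), left panel, with both dice inside. The cup, chips and glass look unmoved and the arm is clear.

```bash
python3 -c "
from plant import manip
print(manip.finish_job())"
```

```text
the job is handed in; nothing more can be done
None
```

The job is handed in (no verdict was returned): the tray went through the gap and lies wholly on the red felt, about 4 mm off its centre, with both dice in it; the glass, teacup and chips look unmoved, and the arm is clear.

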